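# Proof-pull a spring cartridge on the parts-store bench tester

### The job

Proof-test the spring cartridge in the bench tester: first slide the black pointer block back along its rail to zero, then pull the upright plate out against the spring until the pointer stands between the two prongs of the brass limit clip, without carrying it past the clip, and hold it there for a second. Then ease the plate gently back home, so that the pointer is left standing in the clip as the reading. Leave the other things on the bench alone.

Things in the scene. Friction and masses are not known exactly. Their poses are not given: they have to be found in the camera images.
- tester: Grey bench pull tester, fixed. Base plate 185 x 400 x 12 mm (own x -50 to 135, own y -195 to 205). Origin on the table under the pull axis; own +y is the way the plate is pulled out, z is up. Along own x = 0 lie a dark spring cartridge (barrel 42 mm diameter, top at height 60, own y -180 to -55) and a 12 mm rod (top at height 42) that joins it to the upright plate.
- gap (a point): Middle of the free gap between the cartridge's collar and the upright plate at home, at the rod's top: tester's own (0, -20), height 42 mm. The gap is 71 mm long (own y -55 to 16) with only the rod in it; a closed finger can go down here behind the plate.
- plate (a joint): How far the upright plate is pulled out along the tester's own +y, in m: 0 = home, most 0.13. A spring pulls it home: 3.5 N at 0, plus 0.7 N per 10 mm; it snaps back if let go. Its low steel dog arm (height 21 to 33, own y 16 to 26 at home, reaching sideways to own x = 88) pushes the pointer block outward ahead of it but does not draw it back.
- plate_back (a point): Middle of the top edge of the upright plate, on its back face (towards the cartridge), 77 mm above the table. The plate is bare aluminium, 70 mm wide (across the pull), 8 mm thick, from height 17 to 77; at home its back face is at the tester's own y = 16.
- pointer (a joint): Position of the black pointer block along the tester's own +y, in m: 0 = zero (close against the dog arm of the plate at home), most 0.13. It stays where it is left (friction about 1.2 N). Pushed by the dog arm it reads 1 mm less than joint plate. At the start it stands at an old reading of 0.04 to 0.125.
- pointer_top (a point): Centre of the top of the pointer block, 61 mm above the table. The block is 22 mm (across) x 14 mm (along the pull) and stands from height 19 to 61, at the tester's own x = 75, own y = 34 + the joint's value in mm.
- pointer_tip (a point): Point on the pointer's needle, a bar 4 mm wide that sticks out of the block 41 mm towards the tester's own +x at height 26 to 31, over the scale; this point is at own x = 112, on the needle's centre line, own y as the block's centre.
- rail_end (a point): Outer end of the pointer's rail, on its top, height 18 mm: tester's own (75, 197). The rail is 20 mm wide, from own y 7 to here. Beside it, own x 99 to 125, lies the white scale strip with 10 mm ticks (top at height 16).
- clip: U-shaped brass limit clip, fixed on the scale strip, at a place that differs from run to run (pointer values of about 0.06 to 0.10). Axes as the tester's; origin at its bottom (height 16 mm) midway between the prongs, which lie across the scale at own y -15 to -10 and 10 to 15 mm (20 mm clear), 8 mm high; a bridge joins them on the +x side. The needle passes 2 mm above the prongs.
- bush: Bystander: brass bush 32 mm diameter, 30 mm high, standing on the tester's base beside the cartridge. Origin under its centre.
- roller: Bystander: black rubber roller 48 mm diameter, 28 mm high, standing on the table on the robot's side of the tester. Origin under its centre.
- terminal: Bystander: grey hand terminal 130 x 200 x 35 mm lying on the table, left. Origin under its centre.
- filter_can: Bystander: white can 76 mm diameter, 120 mm high, left. Origin under its centre.
- tub: Bystander: clear tub with white lid, 90 mm diameter, 85 mm high, right. Origin under its centre.
- wrench: Bystander: steel wrench 190 mm long lying on the right. Origin under its centre.
- spare_cartridge: Bystander: spare spring cartridge, 125 mm barrel, lying on two black feet on the right. Origin under its centre.

How it is judged (in metres and radians):
On the way, in this order (a step that is already met when the one before it is completed fails the run):
1. the pointer has been slid back to zero (within 8 mm), the plate still home (within 8 mm) (value of joint each of pointer, plate below 0.008 m), for 0.1 s.
2. the plate is pulled out and holds the pointer's needle between the prongs (centre line within 9 mm of the clip's middle, dog arm at the pointer) for 0.5 s (y of pointer_tip in the frame of clip between -0.009 and 0.009 m and horizontal distance between plate_back and pointer_top below 0.0785 m), for 0.5 s.
At the end, for the whole second after the job is handed in: The plate is home (within 5 mm) and at rest, and the pointer is left between the prongs of the clip (needle's centre line within 9 mm of the clip's middle) (y of pointer_tip in the frame of clip between -0.009 and 0.009 m and value of joint plate below 0.005 m and velocity of joint plate below 0.01 m/s); the robot touches nothing.
It fails at once if the plate is pulled so far that it carries the pointer past the clip (pointer reading more than 18 mm beyond the clip's middle) (y of plate_back in the frame of clip above 0.001 m).
It fails at once if the plate snaps back (faster than 0.35 m/s) (velocity of joint plate below -0.35 m/s).
It fails at once if a bystander is moved more than 20 mm (distance of any of bush, roller, terminal, filter_can, tub, wrench, spare_cartridge from where it was at the start of the episode above 0.02 m).
It also fails if it takes over 51 s, if anything falls off the work surface, if the arm or the gripper's body presses on something with over 40 N, if the wrist force passes 120 N, or if a joint passes its speed limit or range.

### The arm

A 6-joint arm with a two-finger parallel gripper is mounted at the origin on the work surface. World frame = base frame: x ahead of the robot, y to its left, z up, the work surface at z = 0. Lengths are in m, angles in degrees, forces in N, time in s.
With the tool pointing down it reaches from about 0.375 to 0.9 m from the base axis. Payload 3.1 kg.
Tool frame: the origin (TCP) lies on the centre line of the jaws, within the pads' length; the fingertips stand 19 mm ahead of it and the grasp point (between the pads) is the TCP (tips_ahead is the distance from the TCP to the fingertips, in m); z points along the fingers, y is the line along which they close (so a half turn about z gives the same grasp; the last joint's range is limited). The gripper opens to 87 mm and grips with 3 to 60 N. Pads are 19 mm wide; open, the fingers measure 117 mm over their backs; the gripper's body (75 mm by 190 mm) begins 51 mm behind the grasp point.
Start: joints at [-79.04, 30.224, 82.088, -0, 67.689, -10.227], TCP at [0.226, -0.583, 0.242] pointing down, gripper open.
Joint ranges: [-176.69, 176.69], [-43.24, 126.21], [12.49, 139.97], [-82, 262], [0, 151.66], [-163.58, 163.58]. Speed limits (degrees/s): [159.86, 159.86, 180, 180, 180, 180].

### API

Orientations are given as a 3x3 rotation matrix whose columns are the frame's x, y, z axes.
In Python, from rig import read_state, capture, hand_in, trace, landmark_of, tips_ahead gives the robot as it stands.
- The arm moves only by the shell command python3 -m jog 'ROWS'. ROWS is JSON, a list of rows, each an object of numbers: "tx", "ty", "tz": the shift along the tool's x, y, z in cm; "roll": the turn about the tool's z in rad; "jaw": the opening, from 0 (shut) to 1 (fully open). A call has 1 to 8 rows; each row shifts and turns the commanded pose from where the row before left it, along the tool's axes as they then stand; what a row does not reach is not made up. A row lasts 1/10 s, in which the tool goes at most 50 mm and 8.59 degrees, less where a joint would pass 70% of its speed; a pose out of reach is approached as far as the arm can. A call with a gripper value outside its range is refused whole. The fingers move at their own pace and stop on an object; the grip force is fixed at half the most. Time passes only in rows, so rows that do not move let the fingers close. It gives the time, the measured TCP pose, the force, the opening and the grip force at its end, in the units of the state.
- read_state(): the state, without advancing time (a new reading comes with each control period).
- capture(name): name is "side" or "top" or "wrist"; returns a dict with "img" (384x512x3 uint8, red, green, blue), "vertical_fov" (degrees; the focal length in pixels is half the picture's height over the tangent of half this angle, whatever the lens; pixels are square), "cx", "cy" (the principal point, pixels), "k1" (the pictures are not rectified: a ray, as slopes to the right and down, at radius r is drawn at 1 + k1 r^2 times it, then the intrinsics apply), "cam_to_world" (4x4, takes a point from camera to world coordinates); the wrist camera has in their place "tool_from_camera" (4x4, takes a point from camera to tool coordinates, whose origin is the TCP and whose axes are the flange's). Camera axes: x right, y up, looking along -z (the intrinsics and any distortion apply to the point x, -y, -z); pixel columns grow to the right and rows downward; lengths in m; the calibration is good to about 2 mm. A picture is of the moment at which its call begins: read the wrist's pose just before it. There is no depth.
- hand_in(): hands the job in; it is judged then, once.
Trained networks look in the newest picture that a camera, given by its name, has taken for a name from the list of things; names that differ only in an ending like _2 or _b are one class to them, and where a whole thing is asked for, a point or a joint stands for the part that bears it (a point fixed in the world has none). Each returns a list of dicts, best first, with "p" (0 to 1); they miss things now and then, are a little off and sometimes report something else, mostly with a low value. They report only what shows in the picture. A call takes as long as a camera call.
- trace(camera, thing): "pixels" (384x512 bool, what is visible of it) and "bbox" ([left, top, width, height] in pixels, round what is visible of it).
- landmark_of(camera, thing): "point" ([row, column] in pixels: a listed point, or the origin of a listed thing).
The state is a dict: "time_s": time; "joint_positions": joint angles; "qvel": joint speeds; "tau": joint torques, N m; "position": TCP position; "tcp_rot": TCP orientation; "force": force on the tool from outside, world axes, zero at the start; "moment": the same for the moment, N m; "opening": opening from 0.0 (shut) to 1.0 (fully open); "grasp_force": force on a finger pad.
Only numpy, scipy, OpenCV 4.12 (cv2) and the standard library are available. Lean on these libraries where they do the work, as an engineer would, in place of code of your own. Each camera call takes 0.05 s, during which the arm holds its last target. There are 200 camera calls.

## Working session

There is one attempt and no reset: what is moved stays moved. The work goes in short steps, Python scripts to look and compute and a shell command to move; the robot and the scene stay as the last step left them, time stands still between calls to the robot, and variables do not carry over. Pictures are saved under pics/ and viewed, at most 10 in all, crops included, and the job is handed in when it is done.

```bash
mkdir -p pics
cat > h.py <<'E'
import numpy as np, cv2
from rig import *
def ray(c,rc,T=None):
    f=192/np.tan(np.radians(c["vertical_fov"]/2))
    d=np.array([(rc[1]-c["cx"])/f,(rc[0]-c["cy"])/f]);u=d.copy()
    for _ in range(20): u=d/(1+c["k1"]*(u@u))
    T=c["cam_to_world"] if T is None else T
    T=np.array(T); return T[:3,3],T[:3,:3]@np.array([u[0],-u[1],-1])
def onz(c,rc,z,T=None):
    o,d=ray(c,rc,T); return o+d*(z-o[2])/d[2]
def proj(c,p,T=None):
    T=np.array(c["cam_to_world"] if T is None else T)
    q=np.linalg.inv(T)@np.append(p,1);u=np.array([q[0],-q[1]])/-q[2]
    f=192/np.tan(np.radians(c["vertical_fov"]/2));u=u*(1+c["k1"]*(u@u))
    return np.array([c["cy"]+f*u[1],c["cx"]+f*u[0]])
E
python3 - <<'E'
from h import *
np.set_printoptions(precision=4,suppress=True)
s=read_state();print(s["time_s"],s["position"],s["tcp_rot"],s["force"],tips_ahead)
H=dict(gap=.042,plate_back=.077,pointer_top=.061,pointer_tip=.031,rail_end=.018,clip=.016,tester=0.0,bush=.012,roller=0,spare_cartridge=0,tub=0,filter_can=0)
ims=[]
for n in("top","side"):
    c=capture(n);ims.append(c["img"]);print(n,np.array(c["cam_to_world"])[:3,3])
    for k,z in H.items():
        r=landmark_of(n,k)
        for q in r[:2]: print(k,round(q["p"],2),q["point"],onz(c,q["point"],z))
for n,i in zip(("top","side"),ims): cv2.imwrite(f"pics/{n}1.png",i[:,:,::-1])
E
```

```text
0.0 [ 0.2258 -0.5821  0.2406] [[ 0.9324  0.3614 -0.0004]
 [ 0.3614 -0.9324  0.0021]
 [ 0.0004 -0.0021 -1.    ]] [-0.4046 -0.684  -1.0634] 0.019
top [ 0.3099 -0.063   1.7229]
gap 0.65 [195.0, 271.2] [ 0.5287 -0.1366  0.042 ]
gap 0.48 [171.9, 235.0] [ 0.6057 -0.012   0.042 ]
plate_back 0.57 [192.2, 258.7] [ 0.5327 -0.0934  0.077 ]
plate_back 0.48 [175.6, 294.1] [ 0.5911 -0.2108  0.077 ]
pointer_top 0.39 [171.5, 233.3] [ 0.6036 -0.0068  0.061 ]
pointer_tip 0.51 [158.2, 233.6] [ 0.6555 -0.0057  0.031 ]
rail_end 0.91 [176.7, 204.9] [0.591  0.0923 0.018 ]
clip 0.42 [161.6, 221.4] [0.6456 0.0369 0.016 ]
tester 0.89 [198.0, 261.9] [ 0.523  -0.1063  0.    ]
tester 0.46 [175.4, 295.1] [ 0.605  -0.2212  0.    ]
bush 0.55 [175.7, 295.0] [ 0.6019 -0.2198  0.012 ]
roller 0.68 [225.7, 245.7] [ 0.4256 -0.052   0.    ]
roller 0.51 [196.0, 265.8] [ 0.5303 -0.1197  0.    ]
spare_cartridge 0.79 [181.3, 360.1] [ 0.5889 -0.4501  0.    ]
tub 0.82 [256.4, 365.5] [ 0.3273 -0.467   0.    ]
tub 0.64 [193.2, 258.6] [ 0.5396 -0.0945  0.    ]
filter_can 0.82 [149.6, 138.1] [0.6862 0.3328 0.    ]
side [0.2069 0.77
[... 162 characters left out ...]
]
pointer_top 0.71 [208.6, 220.0] [0.6095 0.0044 0.061 ]
pointer_tip 0.61 [210.4, 212.8] [ 0.6447 -0.0149  0.031 ]
rail_end 0.84 [236.9, 209.6] [0.606  0.0853 0.018 ]
clip 0.49 [217.0, 207.7] [0.6541 0.0034 0.016 ]
tester 0.83 [212.0, 258.4] [ 0.5251 -0.0957  0.    ]
tester 0.23 [235.9, 211.7] [0.6127 0.0613 0.    ]
bush 0.65 [186.3, 255.7] [ 0.5797 -0.2149  0.012 ]
roller 0.77 [225.0, 282.3] [ 0.4343 -0.0611  0.    ]
spare_cartridge 0.8 [158.5, 276.3] [ 0.5809 -0.4496  0.    ]
spare_cartridge 0.65 [210.0, 208.5] [ 0.6785 -0.0478  0.    ]
tub 0.89 [167.4, 340.9] [ 0.3282 -0.4726  0.    ]
tub 0.6 [196.1, 263.8] [ 0.5389 -0.1853  0.    ]
filter_can 0.96 [293.8, 137.4] [ 0.6861  0.3168 -0.    ]
```

```bash
python3 -c "
import cv2;i=cv2.imread('pics/top1.png')[130:260,170:390];cv2.imwrite('pics/top1c.png',cv2.resize(i,(792,468),interpolation=2))"
python3 -m jog '[{"tx":3.2,"ty":-2.3,"tz":-0.5},{"tx":3.2,"ty":-2.3,"tz":-0.5},{"tx":3.2,"ty":-2.3,"tz":-0.5},{"tx":3.2,"ty":-2.3,"tz":-0.5},{"tx":3.2,"ty":-2.3,"tz":-0.5},{"tx":3.2,"ty":-2.3,"tz":-0.5},{"tx":3.2,"ty":-2.3,"tz":-0.5},{"tx":3.2,"ty":-2.3,"tz":-0.5}]'
```

```text
$[0]: bad value
```

View pics/top1c.png

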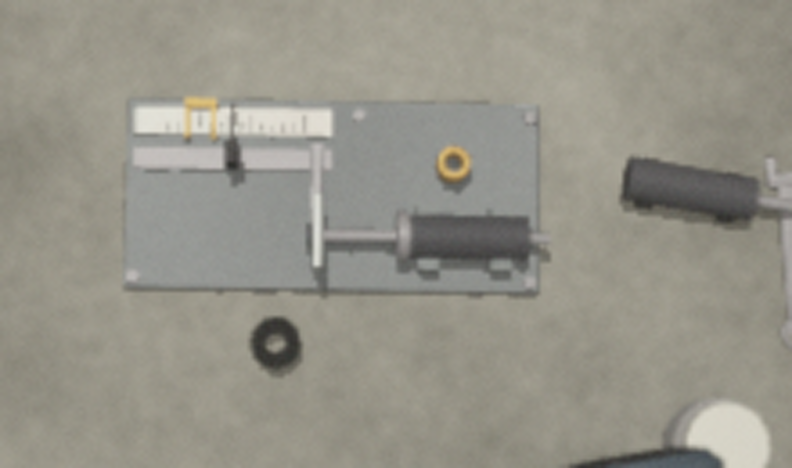

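The crop shows the tester nearly aligned with world axes. The pointer is at (232,155), the clip at (201,118), about 30 mm further out, and the plate is home at (317,230).

```bash
python3 -m jog '[{"tx":3.2,"ty":-2.3,"tz":-0.5,"roll":0,"jaw":0},{"tx":3.2,"ty":-2.3,"tz":-0.5,"roll":0,"jaw":0},{"tx":3.2,"ty":-2.3,"tz":-0.5,"roll":0,"jaw":0},{"tx":3.2,"ty":-2.3,"tz":-0.5,"roll":0,"jaw":0},{"tx":3.2,"ty":-2.3,"tz":-0.5,"roll":0,"jaw":0},{"tx":3.2,"ty":-2.3,"tz":-0.5,"roll":0,"jaw":0},{"tx":3.2,"ty":-2.3,"tz":-0.5,"roll":0,"jaw":0},{"tx":3.2,"ty":-2.3,"tz":-0.5,"roll":0,"jaw":0}]'
```

```text
time_s: 2.1
position: [0.3988, -0.3173, 0.282]
tcp_rot: [[0.933, 0.361, 0.0], [0.361, -0.933, -0.0], [0.0, 0.001, -1.0]]
force: [0.3, 0.1, -0.2]
opening: 0.358
grasp_force: 0.0
```

```bash
python3 -m jog '[{"tx":3.5,"ty":-3.1,"tz":0,"roll":0,"jaw":0},{"tx":3.5,"ty":-3.1,"tz":0,"roll":0,"jaw":0},{"tx":3.5,"ty":-3.1,"tz":0,"roll":0,"jaw":0},{"tx":3.5,"ty":-3.1,"tz":0,"roll":0,"jaw":0},{"tx":3.5,"ty":-3.1,"tz":0,"roll":0,"jaw":0},{"tx":3.5,"ty":-3.1,"tz":0,"roll":0,"jaw":0},{"tx":0,"ty":0,"tz":0,"roll":0.14,"jaw":0},{"tx":0,"ty":0,"tz":0,"roll":0.14,"jaw":0}]'
python3 -m jog '[{"tx":0,"ty":0,"tz":0,"roll":0.09,"jaw":0},{"tx":0,"ty":0,"tz":0,"roll":0,"jaw":0},{"tx":0,"ty":0,"tz":0,"roll":0,"jaw":0}]'
cat > wl.py <<'E'
from h import *
np.set_printoptions(precision=4,suppress=True)
H=dict(plate_back=.077,gap=.042,pointer_top=.061,pointer_tip=.031,rail_end=.018,clip=.016,tester=0.0,bush=.012)
def wl(names,fn=None):
    s=read_state();c=capture("wrist")
    T=np.eye(4);T[:3,:3]=s["tcp_rot"];T[:3,3]=s["position"];T=T@np.array(c["tool_from_camera"])
    print("t",s["time_s"],"pos",s["position"],"F",s["force"],"cam",T[:3,3])
    for k in names:
        for q in landmark_of("wrist",k)[:2]: print(k,round(q["p"],2),q["point"],onz(c,q["point"],H[k],T))
    if fn: cv2.imwrite(fn,c["img"][:,:,::-1])
    return c,T
E
python3 -c "
from wl import *
wl(H,'pics/w1.png')"
```

```text
time_s: 2.9
position: [0.5272, -0.0674, 0.2816]
tcp_rot: [[0.996, 0.088, 0.0], [0.088, -0.996, -0.0], [0.0, 0.0, -1.0]]
force: [-0.1, -1.1, 0.8]
opening: 0.006
grasp_force: 0.0
time_s: 3.2
position: [0.5267, -0.0693, 0.2816]
tcp_rot: [[1.0, 0.002, 0.0], [0.002, -1.0, -0.0], [0.0, 0.0, -1.0]]
force: [-0.1, -0.7, -0.0]
opening: 0.007
grasp_force: 0.0
t 3.2 pos [ 0.5267 -0.0693  0.2816] F [-0.1006 -0.7306 -0.0063] cam [ 0.5968 -0.0699  0.4244]
plate_back 0.92 [168.8, 275.8] [ 0.529  -0.0988  0.077 ]
plate_back 0.58 [163.9, 298.3] [ 0.5349 -0.1247  0.077 ]
gap 0.79 [164.1, 300.8] [ 0.5284 -0.1335  0.042 ]
pointer_top 0.83 [101.9, 198.9] [ 0.6041 -0.0097  0.061 ]
pointer_tip 0.73 [68.0, 198.9] [ 0.6445 -0.0063  0.031 ]
rail_end 0.7 [106.4, 129.2] [0.5995 0.0882 0.018 ]
clip 0.96 [69.7, 174.4] [0.6444 0.0272 0.016 ]
tester 0.66 [157.2, 281.0] [ 0.5306 -0.1121  0.    ]
tester 0.29 [224.3, 237.3] [ 0.4297 -0.0498  0.    ]
bush 0.69 [107.0, 365.4] [ 0.5994 -0.2202  0.012 ]
```

View pics/w1.png

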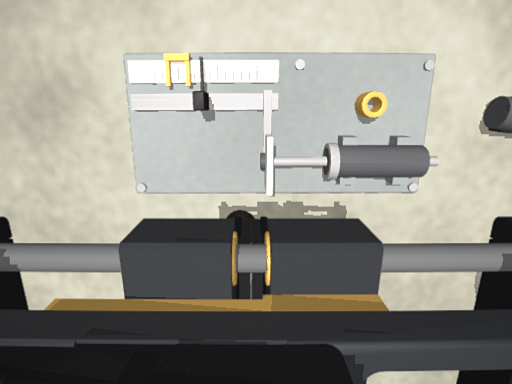

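The wrist picture shows the whole tester. Base corners are about (123,54), (435,55), (135,192) and (419,191), the plate is at (270,168), the pointer at (200,100) and the clip at (177,70). Next I'll fit the tester frame to these.

```bash
cat > fit.py <<'E'
from wl import *
from scipy.optimize import least_squares
c,T=wl([])
P=[((54,123),(.135,.205),.012),((55,435),(.135,-.195),.012),((192,135),(-.05,.205),.012),((191,419),(-.05,-.195),.012),
((168.8,275.8),(0,.016),.077),((164.1,300.8),(0,-.02),.042),((106.4,129.2),(.075,.197),.018)]
W=np.array([onz(c,p,z,T)[:2] for p,_,z in P]);O=np.array([o for _,o,_ in P])
def tf(v,o): R=np.array([[np.cos(v[2]),-np.sin(v[2])],[np.sin(v[2]),np.cos(v[2])]]);return v[:2]+np.atleast_2d(o)@R.T
r=least_squares(lambda v:(tf(v,O)-W).ravel(),[.53,-.1,0],loss="soft_l1",f_scale=.003)
print(r.x,np.degrees(r.x[2]));print((tf(r.x,O)-W)*1000)
inv=lambda w:(np.asarray(w)[:2]-r.x[:2])@np.array([[np.cos(r.x[2]),-np.sin(r.x[2])],[np.sin(r.x[2]),np.cos(r.x[2])]])
for n,rc,z in(("ptop",(101.9,198.9),.061),("ptip",(68,198.9),.031),("clip",(69.7,174.4),.016)): print(n,inv(onz(c,rc,z,T)))
E
python3 fit.py
```

```text
t 3.65 pos [ 0.5267 -0.0694  0.2815] F [-0.8161 -1.2582 -0.5729] cam [ 0.5968 -0.0701  0.4243]
[ 0.5296 -0.1121  0.0068] 0.3902532894703186
[[-0.9269  1.7744]
 [ 2.2565 -2.6359]
 [-4.7814 -1.2409]
 [-3.8207  0.2389]
 [ 0.4505  2.7757]
 [ 1.406   1.4141]
 [ 3.452  -2.5778]]
ptop [0.0754 0.1016]
ptip [0.1158 0.1047]
clip [0.1159 0.1382]
```

```bash
python3 -m jog '[{"tx":2.5,"ty":-3.5,"tz":1,"roll":0,"jaw":0},{"tx":2.5,"ty":-3.5,"tz":3,"roll":0,"jaw":0},{"tx":2.5,"ty":-3.5,"tz":3,"roll":0,"jaw":0},{"tx":0,"ty":0,"tz":4,"roll":0,"jaw":0},{"tx":0,"ty":0,"tz":4,"roll":0,"jaw":0},{"tx":0,"ty":0,"tz":3,"roll":0,"jaw":0},{"tx":0,"ty":0,"tz":2,"roll":0,"jaw":0},{"tx":0,"ty":0,"tz":0,"roll":0,"jaw":0}]'
python3 -c "
from wl import *
wl(['pointer_top','plate_back','clip'],'pics/w2.png')"
```

```text
time_s: 4.5
position: [0.5971, 0.0327, 0.0811]
tcp_rot: [[1.0, -0.0, -0.007], [-0.0, -1.0, 0.001], [-0.007, -0.001, -1.0]]
force: [0.0, -0.1, 0.7]
opening: 0.01
grasp_force: 0.0
t 4.5 pos [0.5971 0.0327 0.0811] F [ 0.0341 -0.0795  0.7254] cam [0.6682 0.0319 0.2234]
pointer_top 0.74 [218.4, 322.8] [ 0.6066 -0.0089  0.061 ]
```

View pics/w2.png

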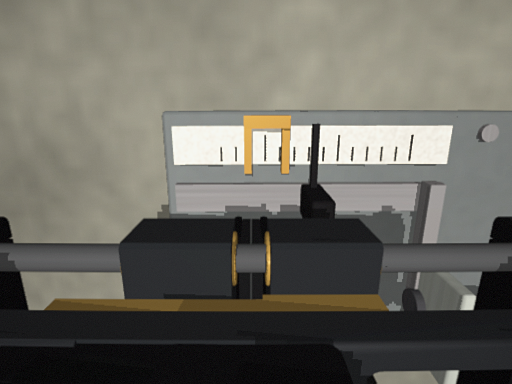

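```bash
python3 -m jog '[{"tx":0.7,"ty":0,"tz":1.5,"roll":0,"jaw":0},{"tx":0,"ty":0,"tz":1.5,"roll":0,"jaw":0},{"tx":0,"ty":0.5,"tz":0,"roll":0,"jaw":0},{"tx":0,"ty":1,"tz":0,"roll":0,"jaw":0},{"tx":0,"ty":1,"tz":0,"roll":0,"jaw":0},{"tx":0,"ty":1,"tz":0,"roll":0,"jaw":0},{"tx":0,"ty":1,"tz":0,"roll":0,"jaw":0},{"tx":0,"ty":1,"tz":0,"roll":0,"jaw":0}]'
python3 -m jog '[{"tx":0,"ty":0.9,"tz":0,"roll":0,"jaw":0},{"tx":0,"ty":0.8,"tz":0,"roll":0,"jaw":0},{"tx":0,"ty":0.6,"tz":0,"roll":0,"jaw":0},{"tx":0,"ty":0.4,"tz":0,"roll":0,"jaw":0},{"tx":0,"ty":0,"tz":0,"roll":0,"jaw":0},{"tx":0,"ty":0,"tz":0,"roll":0,"jaw":0}]'
```

```text
time_s: 5.5
position: [0.6064, -0.0236, 0.0546]
tcp_rot: [[1.0, -0.001, 0.0], [-0.001, -1.0, 0.0], [0.0, -0.0, -1.0]]
force: [0.3, 1.6, -0.5]
opening: 0.006
grasp_force: 0.6
time_s: 6.1
position: [0.6063, -0.0497, 0.0543]
tcp_rot: [[1.0, -0.0, -0.0], [-0.0, -1.0, -0.0], [-0.0, 0.0, -1.0]]
force: [0.3, -0.2, -0.5]
opening: 0.003
grasp_force: 0.0
```

```bash
python3 -m jog '[{"tx":0,"ty":0.2,"tz":0,"roll":0,"jaw":0},{"tx":0,"ty":0.2,"tz":0,"roll":0,"jaw":0}]'; python3 -m jog '[{"tx":0,"ty":0.15,"tz":0,"roll":0,"jaw":0},{"tx":0,"ty":0,"tz":0,"roll":0,"jaw":0}]'
python3 -c "
from wl import *
wl(['pointer_top','plate_back','clip'],'pics/w3.png')"
```

```text
time_s: 6.3
position: [0.6062, -0.0531, 0.0543]
tcp_rot: [[1.0, 0.0, -0.0], [0.0, -1.0, 0.0], [-0.0, -0.0, -1.0]]
force: [0.1, 2.3, -0.0]
opening: 0.004
grasp_force: 0.6
time_s: 6.5
position: [0.6062, -0.0551, 0.0543]
tcp_rot: [[1.0, -0.0, -0.0], [-0.0, -1.0, 0.0], [-0.0, -0.0, -1.0]]
force: [-1.2, -0.2, 0.4]
opening: 0.003
grasp_force: 0.4
t 6.5 pos [ 0.6062 -0.0551  0.0543] F [-1.1871 -0.1662  0.4132] cam [ 0.6764 -0.0558  0.1971]
clip 0.74 [165.0, 121.3] [0.6434 0.0229 0.016 ]
```

View pics/w3.png

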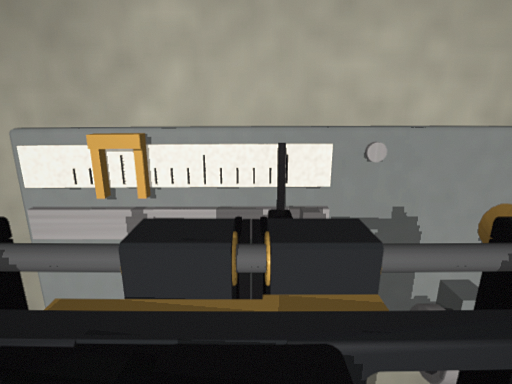

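```bash
for i in 1 2 3; do :; done; python3 -m jog '[{"tx":0,"ty":0.2,"tz":0,"roll":0,"jaw":0},{"tx":0,"ty":0,"tz":0,"roll":0,"jaw":0}]'; python3 -m jog '[{"tx":0,"ty":0.2,"tz":0,"roll":0,"jaw":0},{"tx":0,"ty":0,"tz":0,"roll":0,"jaw":0}]'
```

```text
time_s: 6.9
position: [0.6063, -0.0572, 0.0543]
tcp_rot: [[1.0, -0.0, -0.0], [-0.0, -1.0, 0.0], [-0.0, -0.0, -1.0]]
force: [-0.1, -0.1, -0.2]
opening: 0.008
grasp_force: 0.4
time_s: 7.1
position: [0.6063, -0.0593, 0.0543]
tcp_rot: [[1.0, -0.0, -0.0], [-0.0, -1.0, -0.0], [-0.0, 0.0, -1.0]]
force: [-0.7, 1.5, -0.3]
opening: 0.006
grasp_force: 0.3
```

```bash
python3 -m jog '[{"tx":0,"ty":0.15,"tz":0,"roll":0,"jaw":0},{"tx":0,"ty":0,"tz":0,"roll":0,"jaw":0}]'; python3 -m jog '[{"tx":0,"ty":0.15,"tz":0,"roll":0,"jaw":0},{"tx":0,"ty":0,"tz":0,"roll":0,"jaw":0}]'
cat > nd.py <<'E'
from wl import *
c,T=wl([]);g=c["img"].astype(int)
# needle: dark columns at row 165; prongs: yellow mask
for row in (150,160,170,180):
    b=np.where(g[row].sum(1)<150)[0];y=np.where((g[row,:,0]-g[row,:,2]>70))[0]
    print(row,"dark",b,"yel",y)
E
python3 nd.py
```

```text
time_s: 7.3
position: [0.6063, -0.0599, 0.0543]
tcp_rot: [[1.0, -0.001, -0.0], [-0.001, -1.0, 0.001], [-0.0, -0.001, -1.0]]
force: [0.6, 3.7, 0.6]
opening: 0.005
grasp_force: 2.1
time_s: 7.5
position: [0.6063, -0.0601, 0.0543]
tcp_rot: [[1.0, -0.001, -0.0], [-0.001, -1.0, 0.003], [-0.0, -0.003, -1.0]]
force: [0.5, 9.4, -0.5]
opening: 0.003
grasp_force: 4.1
t 7.5 pos [ 0.6063 -0.0601  0.0543] F [ 0.4649  9.3674 -0.4575] cam [ 0.6764 -0.0613  0.1971]
150 dark [278 279 280 281 282 283 284] yel [ 82  83  84  85  86  87  88  89  90 125 126 127 128 129 130 131 132 133]
160 dark [113 278 279 280 281 282 283] yel [ 84  85  86  87  88  89  90  91 126 127 128 129 130 131 132 133 134]
170 dark [ 66  82 163 278 279 280 281 282 283] yel [ 85  86  87  88  89  90  91  92 127 128 129 130 131 132 133 134 135]
180 dark [164 213 278 279 280 281 282 283] yel [ 86  87  88  89  90  91  92  93  94 128 129 130 131 132 133 134 135 136]
```

```bash
cat >> nd.py <<'E'
def cen(row,lo,hi,m): 
    w=np.where(m[row,lo:hi])[0]+lo; return w.mean() if len(w) else np.nan
def prong(c,T,row,L):
    g=c["img"].astype(int);m=g[:,:,0]-g[:,:,2]>70
    return [onz(c,(row,cen(row,a,b,m)),.024,T)[:2] for a,b in L]
for row in(155,165,175):
    p=prong(c,T,row,[(70,100),(115,145)]);n=onz(c,(row,cen(row,265,295,g.sum(2)<150)),.031,T)
    print(row,p,(p[0]+p[1])/2,n,"d",(p[0]+p[1])[1]/2-n[1])
E
python3 nd.py|tail -4
```

```text
180 dark [164 213 278 279 280 281 282 283] yel [ 86  87  88  89  90  91  92  93  94 128 129 130 131 132 133 134 135 136]
155 [array([0.6507, 0.0339]), array([0.6507, 0.0091])] [0.6507 0.0215] [ 0.6516 -0.077   0.031 ] d 0.098508352629221
165 [array([0.6449, 0.0341]), array([0.6448, 0.0089])] [0.6448 0.0215] [ 0.6461 -0.0771  0.031 ] d 0.09860962773115772
175 [array([0.6389, 0.0344]), array([0.6389, 0.0089])] [0.6389 0.0216] [ 0.6404 -0.0772  0.031 ] d 0.09886480218898108
```

```bash
python3 -m jog '[{"tx":0,"ty":-0.5,"tz":0,"roll":0,"jaw":0},{"tx":0,"ty":-0.3,"tz":-2,"roll":0,"jaw":0},{"tx":0,"ty":0,"tz":-3,"roll":0,"jaw":0},{"tx":0,"ty":0,"tz":-2.5,"roll":0,"jaw":0},{"tx":-2.6,"ty":2.5,"tz":0,"roll":0,"jaw":0},{"tx":-2.6,"ty":2.5,"tz":0,"roll":0,"jaw":0},{"tx":-2.5,"ty":2.5,"tz":0,"roll":0,"jaw":0},{"tx":0,"ty":0,"tz":0,"roll":0,"jaw":0}]'
python3 -c "
from wl import *
wl(['plate_back','pointer_top','pointer_tip','clip'],'pics/w4.png')"
```

```text
time_s: 8.4
position: [0.5265, -0.1318, 0.1295]
tcp_rot: [[1.0, -0.003, -0.003], [-0.003, -1.0, -0.001], [-0.002, 0.001, -1.0]]
force: [0.2, 0.9, 0.4]
opening: 0.006
grasp_force: 0.0
t 8.4 pos [ 0.5265 -0.1318  0.1295] F [0.1699 0.8887 0.3696] cam [ 0.597  -0.1326  0.2721]
plate_back 0.9 [210.0, 197.3] [ 0.5301 -0.0961  0.077 ]
pointer_top 0.66 [90.9, 167.5] [ 0.6081 -0.0773  0.061 ]
pointer_tip 0.66 [42.0, 175.4] [ 0.6438 -0.0776  0.031 ]
clip 0.66 [48.2, 52.3] [0.6434 0.0233 0.016 ]
```

View pics/w4.png

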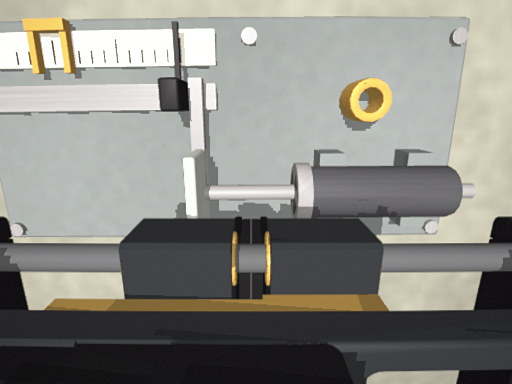

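The view shows the pointer at (172,95) against the dog arm and the plate at home. The gap behind the plate (250,190) is free under the fingers.

```bash
python3 -m jog '[{"tx":0.3,"ty":0,"tz":3,"roll":0,"jaw":0},{"tx":0,"ty":0,"tz":2,"roll":0,"jaw":0},{"tx":0,"ty":0,"tz":1,"roll":0,"jaw":0},{"tx":0,"ty":-0.7,"tz":0,"roll":0,"jaw":0},{"tx":0,"ty":-0.7,"tz":0,"roll":0,"jaw":0},{"tx":0,"ty":-0.5,"tz":0,"roll":0,"jaw":0},{"tx":0,"ty":-0.5,"tz":0,"roll":0,"jaw":0},{"tx":0,"ty":0,"tz":0,"roll":0,"jaw":0}]'
```

```text
time_s: 9.45
position: [0.533, -0.1051, 0.0702]
tcp_rot: [[1.0, 0.002, 0.002], [0.002, -1.0, -0.002], [0.002, 0.002, -1.0]]
force: [-0.7, -4.0, 1.6]
opening: 0.003
grasp_force: 1.8
```

```bash
python3 -m jog '[{"tx":0,"ty":-0.5,"tz":0,"roll":0,"jaw":0},{"tx":0,"ty":-0.8,"tz":0,"roll":0,"jaw":0},{"tx":0,"ty":-1,"tz":0,"roll":0,"jaw":0},{"tx":0,"ty":-1,"tz":0,"roll":0,"jaw":0},{"tx":0,"ty":-1,"tz":0,"roll":0,"jaw":0},{"tx":0,"ty":-1,"tz":0,"roll":0,"jaw":0},{"tx":0,"ty":-0.7,"tz":0,"roll":0,"jaw":0},{"tx":0,"ty":0,"tz":0,"roll":0,"jaw":0}]'
python3 -c "
from wl import *
wl(['plate_back','pointer_top','pointer_tip','clip'],'pics/w5.png')"
```

```text
time_s: 10.25
position: [0.5328, -0.0463, 0.0702]
tcp_rot: [[1.0, 0.002, 0.001], [0.002, -1.0, -0.003], [0.001, 0.003, -1.0]]
force: [-1.5, -7.9, 2.2]
opening: 0.008
grasp_force: 4.0
t 10.25 pos [ 0.5328 -0.0463  0.0702] F [-1.4798 -7.8564  2.2441] cam [ 0.6028 -0.0465  0.2131]
pointer_top 0.86 [103.8, 194.3] [ 0.6051 -0.0195  0.061 ]
pointer_tip 0.6 [35.0, 199.8] [ 0.6422 -0.0187  0.031 ]
clip 0.85 [40.1, 133.4] [0.6427 0.0234 0.016 ]
```

View pics/w5.png

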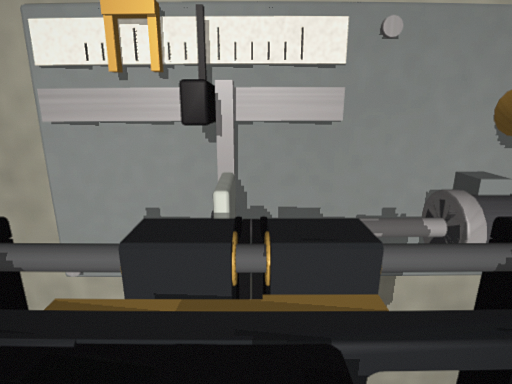

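The needle is at (201,45) and the prongs at (112,45) and (154,45). About 40 mm remain, so I'll go 34 mm and measure again.

```bash
python3 -m jog '[{"tx":0,"ty":-0.6,"tz":0,"roll":0,"jaw":0},{"tx":0,"ty":-0.8,"tz":0,"roll":0,"jaw":0},{"tx":0,"ty":-0.8,"tz":0,"roll":0,"jaw":0},{"tx":0,"ty":-0.7,"tz":0,"roll":0,"jaw":0},{"tx":0,"ty":-0.5,"tz":0,"roll":0,"jaw":0},{"tx":0,"ty":0,"tz":0,"roll":0,"jaw":0}]'
python3 - <<'E'
from wl import *
c,T=wl(['pointer_top','pointer_tip','clip'],'pics/w6.png');g=c["img"].astype(int)
for row in (35,45,55):
    n=np.where(g[row,100:330].sum(1)<150)[0]+100;y=np.where(g[row,:,0]-g[row,:,2]>70)[0]
    k=np.argmax(np.diff(y));a,b=y[:k+1].mean(),y[k+1:].mean()
    A,B,N=[onz(c,(row,v),z,T)[1] for v,z in((a,.024),(b,.024),(np.median(n),.031))]
    print(row,n,a,b,A,B,(A+B)/2,N,"left",(A+B)/2-N)
E
```

```text
time_s: 11.1
position: [0.5327, -0.013, 0.0702]
tcp_rot: [[1.0, 0.002, 0.001], [0.002, -1.0, -0.004], [0.001, 0.004, -1.0]]
force: [-2.5, -10.6, 3.5]
opening: 0.003
grasp_force: 5.1
t 11.1 pos [ 0.5327 -0.013   0.0702] F [ -2.508  -10.5765   3.4662] cam [ 0.6027 -0.0131  0.213 ]
pointer_top 0.69 [99.7, 194.2] [0.6069 0.0137 0.061 ]
pointer_tip 0.82 [33.8, 202.0] [0.6426 0.0133 0.031 ]
pointer_tip 0.42 [233.8, 445.0] [ 0.5246 -0.1404  0.031 ]
35 [204] 167.0 211.0 0.034317086880838586 0.009190167855559608 0.021753627368199097 0.012209507194119864 left 0.009544120174079233
45 [205] 168.0 211.0 0.0340689935422462 0.009338612900836742 0.02170380322154147 0.01182660522944819 left 0.00987719799209328
55 [205 206] 168.5 211.5 0.03410957272458639 0.009200921426756208 0.021655247075671298 0.011717966728254633 left 0.009937280347416665
```

View pics/w6.png

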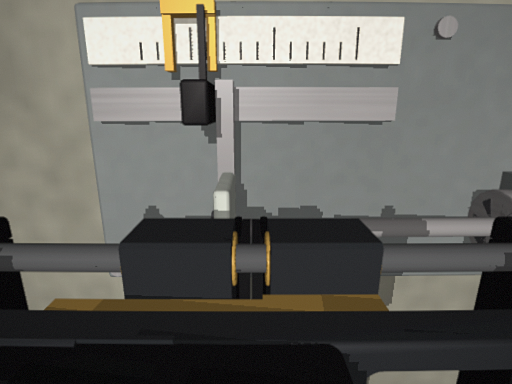

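The needle (201,40) stands just inside the right prong (211), with about 8 mm left to the middle.

```bash
python3 -m jog '[{"tx":0,"ty":-0.3,"tz":0,"roll":0,"jaw":0},{"tx":0,"ty":-0.3,"tz":0,"roll":0,"jaw":0},{"tx":0,"ty":-0.2,"tz":0,"roll":0,"jaw":0},{"tx":0,"ty":0,"tz":0,"roll":0,"jaw":0}]'
python3 - <<'E'
from wl import *
c,T=wl(['pointer_tip','clip'],'pics/w7.png');g=c["img"].astype(int)
for row in (35,45,55):
    print(row,[int(x) for x in g[row,185:235].sum(1)])
    n=np.where(g[row,150:250].sum(1)<220)[0]+150;y=np.where(g[row,:,0]-g[row,:,2]>70)[0]
    k=np.argmax(np.diff(y));a,b=y[:k+1].mean(),y[k+1:].mean()
    A,B,N=[onz(c,(row,v),z,T)[1] for v,z in((a,.024),(b,.024),(np.median(n),.031))]
    print(n,a,b,A,B,(A+B)/2,N,"left",(A+B)/2-N)
E
```

```text
time_s: 11.7
position: [0.5326, -0.0056, 0.0702]
tcp_rot: [[1.0, 0.001, 0.001], [0.001, -1.0, -0.004], [0.001, 0.004, -1.0]]
force: [-2.8, -10.7, 3.3]
opening: 0.006
grasp_force: 5.4
t 11.7 pos [ 0.5326 -0.0056  0.0702] F [ -2.7905 -10.6905   3.3486] cam [ 0.6027 -0.0057  0.213 ]
pointer_tip 0.66 [35.4, 198.3] [0.6418 0.0227 0.031 ]
35 [181, 211, 374, 615, 710, 699, 699, 701, 704, 709, 716, 732, 608, 295, 197, 202, 210, 213, 206, 151, 147, 392, 477, 466, 453, 468, 677, 724, 717, 712, 710, 710, 712, 718, 650, 571, 554, 555, 554, 558, 554, 565, 563, 349, 381, 461, 690, 720, 715, 712]
[185 186 199 200 201 202 203 204 205] 180.0 224.0 0.03424944917301234 0.009146705545015855 0.0216980773590141 0.021227454310812743 left 0.000470623048201356
45 [291, 171, 327, 459, 653, 720, 708, 700, 693, 696, 707, 719, 674, 419, 210, 195, 210, 210, 209, 197, 137, 343, 473, 485, 478, 466, 472, 687, 722, 716, 712, 720, 736, 528, 373, 520, 561, 561, 553, 558, 553, 563, 565, 383, 414, 443, 471, 701, 733, 745]
[169 186 199 200 201 202 203 204 205] 181.0 224.0 0.033951483268399925 0.009244594029728364 0.021598038649064143 0.02141197565912932 left 0.00018606298993482234
55 [425, 176, 223, 412, 665, 722, 708, 706, 706, 708, 714, 723, 740, 537, 217, 173, 199, 198, 203, 197, 120, 206, 427, 486, 481, 468, 475, 685, 718, 715, 711, 715, 725, 582, 361, 508, 557, 552, 550, 551, 551, 558, 557, 430, 377, 423, 446, 681, 719, 739]
[153 186 199 200 201 202 203 204 205 206] 181.0 224.0 0.03423045211572056 0.009344577323920567 0.021787514719820565 0.021321738326847958 left 0.0004657763929726069
```

View pics/w7.png

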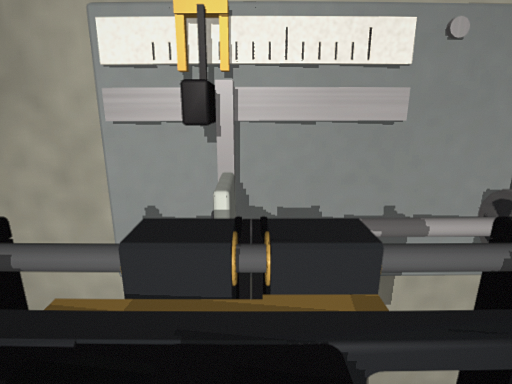

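The needle (202,40) is centred between the prongs (181 and 224), within 0.5 mm. I'll hold for a second, then ease back.

```bash
python3 -m jog '[{"tx":0,"ty":0,"tz":0,"roll":0,"jaw":0},{"tx":0,"ty":0,"tz":0,"roll":0,"jaw":0},{"tx":0,"ty":0,"tz":0,"roll":0,"jaw":0},{"tx":0,"ty":0,"tz":0,"roll":0,"jaw":0},{"tx":0,"ty":0,"tz":0,"roll":0,"jaw":0},{"tx":0,"ty":0,"tz":0,"roll":0,"jaw":0},{"tx":0,"ty":0,"tz":0,"roll":0,"jaw":0},{"tx":0,"ty":0,"tz":0,"roll":0,"jaw":0}]'
python3 -m jog '[{"tx":0,"ty":0,"tz":0,"roll":0,"jaw":0},{"tx":0,"ty":0,"tz":0,"roll":0,"jaw":0},{"tx":0,"ty":0,"tz":0,"roll":0,"jaw":0},{"tx":0,"ty":0.2,"tz":0,"roll":0,"jaw":0},{"tx":0,"ty":0.4,"tz":0,"roll":0,"jaw":0},{"tx":0,"ty":0.6,"tz":0,"roll":0,"jaw":0},{"tx":0,"ty":0.7,"tz":0,"roll":0,"jaw":0},{"tx":0,"ty":0.7,"tz":0,"roll":0,"jaw":0}]'
python3 -m jog '[{"tx":0,"ty":0.7,"tz":0,"roll":0,"jaw":0},{"tx":0,"ty":0.7,"tz":0,"roll":0,"jaw":0},{"tx":0,"ty":0.7,"tz":0,"roll":0,"jaw":0},{"tx":0,"ty":0.7,"tz":0,"roll":0,"jaw":0},{"tx":0,"ty":0.7,"tz":0,"roll":0,"jaw":0},{"tx":0,"ty":0.7,"tz":0,"roll":0,"jaw":0},{"tx":0,"ty":0.7,"tz":0,"roll":0,"jaw":0},{"tx":0,"ty":0.7,"tz":0,"roll":0,"jaw":0}]'
```

```text
time_s: 12.65
position: [0.5327, -0.0057, 0.0702]
tcp_rot: [[1.0, 0.001, 0.001], [0.001, -1.0, -0.004], [0.001, 0.004, -1.0]]
force: [-2.6, -9.6, 2.9]
opening: -0.001
grasp_force: 5.4
time_s: 13.45
position: [0.5327, -0.0316, 0.0701]
tcp_rot: [[1.0, 0.001, 0.001], [0.001, -1.0, -0.003], [0.001, 0.003, -1.0]]
force: [-2.2, -8.3, 3.0]
opening: 0.003
grasp_force: 4.4
time_s: 14.25
position: [0.5329, -0.0868, 0.0701]
tcp_rot: [[1.0, -0.0, 0.002], [-0.0, -1.0, -0.002], [0.002, 0.002, -1.0]]
force: [-0.6, -5.1, 2.6]
opening: 0.004
grasp_force: 2.5
```

```bash
python3 -m jog '[{"tx":0,"ty":0.5,"tz":0,"roll":0,"jaw":0},{"tx":0,"ty":0.4,"tz":0,"roll":0,"jaw":0},{"tx":0,"ty":0.3,"tz":0,"roll":0,"jaw":0},{"tx":0,"ty":0.3,"tz":0,"roll":0,"jaw":0},{"tx":0,"ty":0.3,"tz":0,"roll":0,"jaw":0},{"tx":0,"ty":0.3,"tz":0,"roll":0,"jaw":0},{"tx":0,"ty":0.3,"tz":0,"roll":0,"jaw":0},{"tx":0,"ty":0.3,"tz":0,"roll":0,"jaw":0}]'
python3 -m jog '[{"tx":0,"ty":0.6,"tz":0,"roll":0,"jaw":0},{"tx":0,"ty":0.6,"tz":0,"roll":0,"jaw":0},{"tx":0,"ty":0,"tz":-1,"roll":0,"jaw":0},{"tx":0,"ty":0,"tz":-3,"roll":0,"jaw":0},{"tx":0,"ty":0,"tz":-4,"roll":0,"jaw":0},{"tx":0,"ty":0,"tz":-4,"roll":0,"jaw":0},{"tx":0,"ty":-2.5,"tz":-3,"roll":0,"jaw":0},{"tx":0,"ty":0,"tz":0,"roll":0,"jaw":0}]'
python3 -c "
from wl import *
wl(['plate_back','pointer_top','pointer_tip','clip','bush'],'pics/w8.png')"
```

```text
time_s: 15.05
position: [0.5313, -0.1111, 0.0686]
tcp_rot: [[1.0, -0.0, -0.003], [-0.0, -1.0, 0.002], [-0.003, -0.002, -1.0]]
force: [0.4, 0.9, 0.4]
opening: 0.007
grasp_force: 0.0
time_s: 15.85
position: [0.5344, -0.0979, 0.2244]
tcp_rot: [[1.0, 0.001, 0.009], [0.001, -1.0, -0.002], [0.009, 0.002, -1.0]]
force: [-0.7, -0.2, -1.2]
opening: 0.005
grasp_force: 0.0
t 15.85 pos [ 0.5344 -0.0979  0.2244] F [-0.6722 -0.2137 -1.1847] cam [ 0.6033 -0.0982  0.3678]
plate_back 0.93 [187.9, 249.8] [ 0.53   -0.0978  0.077 ]
pointer_top 0.55 [108.6, 128.3] [0.606  0.0215 0.061 ]
pointer_tip 0.77 [69.9, 137.0] [0.6454 0.0204 0.031 ]
clip 0.63 [73.0, 138.9] [0.6441 0.0238 0.016 ]
bush 0.71 [112.2, 356.6] [ 0.6028 -0.2193  0.012 ]
```

View pics/w8.png

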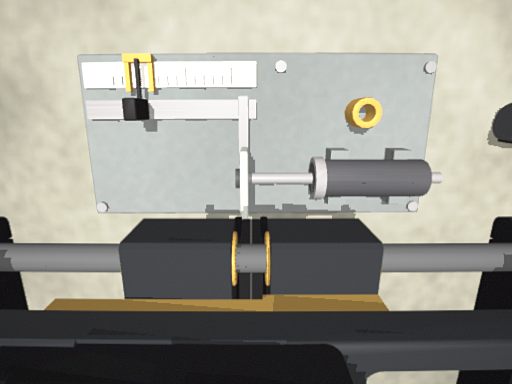

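The needle (138,75) stands between the prongs (128 and 151), the plate is home at (245,180), and the gripper is clear.

```bash
python3 -c "
from rig import *
print(hand_in())"
```

```text
the job is handed in; nothing more can be done
None
```

The job is handed in (the rig returned no verdict): I zeroed the pointer, pulled the plate to the clip and held it for about a second, then eased it home; my last picture shows the pointer standing in the clip, the plate home and the gripper clear.

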